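# Hold the check paddle in the reader slot

### The arm

A 7-joint arm with a two-finger parallel gripper is mounted at the origin on the work surface. World frame = base frame: x ahead of the robot, y to its left, z up, the work surface at z = 0. Lengths are in m, angles in rad, forces in N, time in s.
With the tool pointing down it reaches from about 0.4 to 0.875 m from the base axis. Payload 4.4 kg.
Tool frame: the origin (TCP) lies at the very end of the fingers, on their centre line; the grasp point (between the pads) lies 19 mm behind it; z points along the fingers, y is the line along which they close (so a half turn about z gives the same grasp; the last joint's range is limited). The gripper opens to 85 mm and grips with 20 to 120 N. Pads are 22 mm wide; open, the fingers measure 114 mm over their backs; the gripper's body (76 mm by 85 mm) begins 54 mm behind the grasp point. The pads swing forward as they close: fully open they stand 13 mm farther back than shut.
Start: joints at [-1.373, 0.628, 0.038, 1.517, -0.027, 0.996, -0.02], TCP at [0.169, 0.628, 0.231] pointing down, gripper open.
Joint ranges: [-3.06, 3.06], [-0.37, 2.12], [-1.25, 1.32], [0.18, 2.47], [-1.1, 4.24], [0.23, 1.98], [-2.94, 2.94]. Speed limits (rad/s): [2.57, 2.57, 3.14, 3.14, 3.14, 3.14, 3.14].

### API

Orientations are given as a unit quaternion [w, x, y, z].
In Python, from cell import manip, vision gives the robot as it stands.
- The arm moves only by the tool apply_moves, never from a script. Its argument "plan" is a list of rows, each an object of numbers: "fingers": the opening, from 0 (shut) to 1 (fully open); "x", "y", "z": the shift along the tool's x, y, z as a fraction of full scale; "ax", "ay", "az": the turn, a rotation vector about the tool's x, y, z as a fraction of full scale. In form: [{"fingers": .., "x": .., "y": .., "z": .., "ax": .., "ay": .., "az": ..}, ...]. A call has 1 to 12 rows; each row is the pose to reach, as a shift and turn from the pose commanded when the call began, along the tool's axes at that moment; what a row does not reach only later rows make up. Full scale, the value 1, is 150 mm for a shift and 0.5 rad for a turn. A row lasts 1/12 s, in which the tool goes at most 41.7 mm and 7.16 degrees, less where a joint would pass 70% of its speed; a pose out of reach is approached as far as the arm can. A call with a number of a shift or a turn outside -1 to 1 is refused whole. A call with a gripper value outside its range is refused whole. The fingers move at their own pace and stop on an object; "force" is the grip in N (left out, the last holds). Time passes only in rows, so rows that repeat a pose let the fingers close. It gives the time, the measured TCP pose, the force, the opening and the grip force at its end, in the units of the state.
- manip.state(): the state, without advancing time (a new reading comes with each control period).
- vision.grab_frame(name): name is "scene" or "top" or "wrist"; returns the picture (480x640x3 uint8, blue, green, red); there is no depth.
- vision.camera_info(name): a dict with "fx", "fy", "cx", "cy" (pixels), "world_to_cam" (4x4, takes a point from world to camera coordinates). Camera axes: x right, y down, z forward; pixel columns grow to the right and rows downward; lengths in m; the calibration is good to about 2 mm. A picture is of the moment at which its call begins: read the wrist's pose just before it. camera_info takes no time and is no camera call; for the wrist camera it gives the pose at the moment of the call.
- manip.job_done(): hands the job in; it is judged then, once.
The state is a dict: "time_s": time; "qpos": joint angles; "joint_velocities": joint speeds; "effort": joint torques, N m; "eef_pos": TCP position; "orientation": TCP orientation; "wrist_force": force on the tool from outside, world axes, zero at the start; "ft_torque": the same for the moment, N m; "finger_gap": finger opening in m; "finger_force": force on a finger pad.
Only numpy, scipy, OpenCV 4.12 (cv2) and the standard library are available. Lean on these libraries where they do the work, as an engineer would, in place of code of your own. Each camera call takes 0.05 s, during which the arm holds its last target. There are 200 camera calls.

### The job

Take the blue-handled check paddle out of the rack and pass its blade straight down through the slot on top of the white bench reader until you feel the spring contact hidden inside, then press that contact about half way down and keep it there: finish while still gripping the paddle and pressing. Never drive the contact to the end of its travel, and leave the other two paddles and the jar where they stand.

Things in the scene. Friction and masses are not known exactly. Their poses are not given: they have to be found in the camera images.
- paddle_blue: the paddle to use, standing in a rack pocket, lower end 8 mm above the table. Aluminium blade 8 mm thick (x), 40 mm wide (y), 95 mm long (z), lowest 5 mm stepped to 6 x 38 mm; above it a blue handle 16 (x) x 34 (y) x 45 mm tall, 95 to 140 mm above the lower end. 70 to 140 g. Origin: centre of the blade's lower end, z up. Grip from above across the 16 mm. Either way round fits the slot
- paddle_orange: an identical paddle (same sizes) with an orange handle, a bystander, standing in another pocket of the rack: leave it there. Origin: centre of the blade's lower end, axes as for the blue paddle
- paddle_white: an identical paddle (same sizes) with a white handle, a bystander, standing in another pocket of the rack: leave it there. Origin: centre of the blade's lower end, axes as for the blue paddle
- rack: grey block 80 (x) x 220 (y) x 50 mm high, fixed, three pockets along its y at -66, 0, +66 mm, each 10 x 42 mm and 42 mm deep, a paddle in each (which is which varies); paddle axes lie along rack axes. Origin: centre of its underside, on the table. Stands left or right of the robot's forward axis, the reader on the other side
- reader: white instrument box, 220 mm (x) by 240 mm (y), 108 mm high, fixed to the table, with a raised grey plate 90 x 110 mm in the middle of its top whose upper face is 120 mm above the table. Origin: centre of its underside, on the table.
- slot (a point): centre of the slot's mouth, on the upper face of the grey plate, 120 mm above the table; axes as the reader's. The slot is 10 mm along x and 42 mm along y (blade plus 2 mm in each), 12 mm deep, vertical, with a 3 mm chamfer inside its mouth; below it the well is wider (50 x 80 mm)
- contact (a joint): how far the flat spring contact in the well is pressed down, m: 0 untouched, 0.012 end of travel, 0.006 half way. Untouched, its top lies 40 to 60 mm below the slot's mouth, different every time: feel for it with the blade's lower end. Starts to move at 2.4 N, then 0.8 N per mm (7 N half way, 12 N at the end), more than the paddle's weight; springs back
- bottle: small closed jar, 54 mm across and 85 mm tall, standing near the rack on its side away from the robot, a bystander. Origin: centre of its underside
There are look-alikes about, which are no part of the job. Leave any pink look-alike of the paddle_blue alone.

How it is judged:
By the outcome, as a careful person would: the job done as asked, in the order asked, and still so for the second after the job is handed in, while the arm keeps its last pose, push and grip.
It also fails if it takes over 48 s, if anything falls off the work surface, if the arm or the gripper's body presses on something with over 40 N, if the wrist force passes 120 N, or if a joint passes its speed limit or range.

## Working session

There is one attempt and no reset: what is moved stays moved. The work goes in short steps, Python scripts to look and compute and a tool call to move; the robot and the scene stay as the last step left them, time stands still between calls to the robot, and variables do not carry over. Pictures are saved under pics/ and viewed, at most 10 in all, crops included, and the job is handed in when it is done.

Besides the shell and the picture viewer there is one more tool, called after "Emit:" as a command line: name --argument value ..., lists and objects as JSON in quotes. apply_moves: Moves the arm, as the interface text tells. Shift numbers are shares of 150 mm and turn numbers shares of 0.5 rad, none past 1 either way. Its arguments: {"type":"object","properties":{"plan":{"type":"array"},"force":{"type":"number"}},"required":["plan"]}

```bash
mkdir -p pics; ls
python3 - <<'E'
from cell import manip, vision
import cv2,json
s=manip.state(); print({k:s[k] for k in ("time_s","eef_pos","orientation","wrist_force","finger_gap")})
for n in ("scene","top"):
    i=vision.camera_info(n); print(n,i)
    cv2.imwrite(f"pics/{n}0.png",vision.grab_frame(n))
E
```

```text
pics
{'time_s': 0.0, 'eef_pos': array([0.16927647, 0.62690728, 0.23038773]), 'orientation': array([-1.07492790e-04,  1.31509842e-01,  9.91314402e-01, -9.52403043e-04]), 'wrist_force': array([ 0.2160377 , -0.9099641 , -0.16002507]), 'finger_gap': 0.08539099505101512}
scene {'fx': 528.3829795947905, 'fy': 528.3829795947905, 'cx': 319.67596347810394, 'cy': 241.23411002226868, 'world_to_cam': array([[ 0.28600818,  0.95820341, -0.00674922, -0.14380069],
       [ 0.65585719, -0.20088813, -0.72766428, -0.32235512],
       [-0.69860623,  0.20369141, -0.68590024,  1.47883402],
       [ 0.        ,  0.        ,  0.        ,  1.        ]])}
top {'fx': 554.359947744339, 'fy': 554.359947744339, 'cx': 334.4463552801558, 'cy': 235.4849478906287, 'world_to_cam': array([[ 0.0158462 , -0.99979257, -0.01279477, -0.02389894],
       [-0.98385736, -0.01330983, -0.17845881,  0.61002935],
       [ 0.1782515 ,  0.01541612, -0.98386419,  0.93581722],
       [ 0.        ,  0.        ,  0.        ,  1.        ]])}
```

View pics/scene0.png

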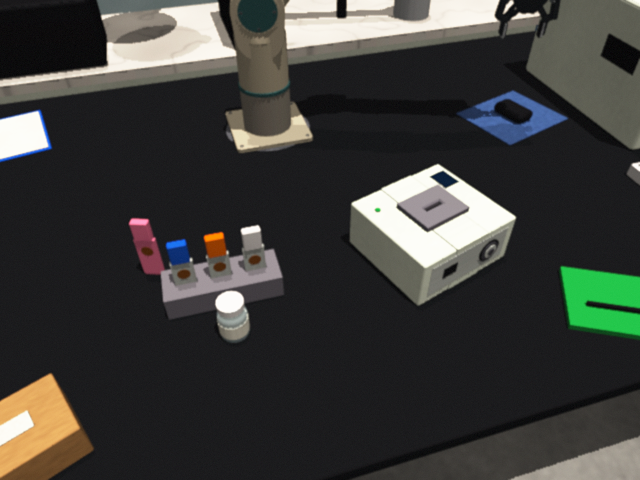

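View pics/top0.png

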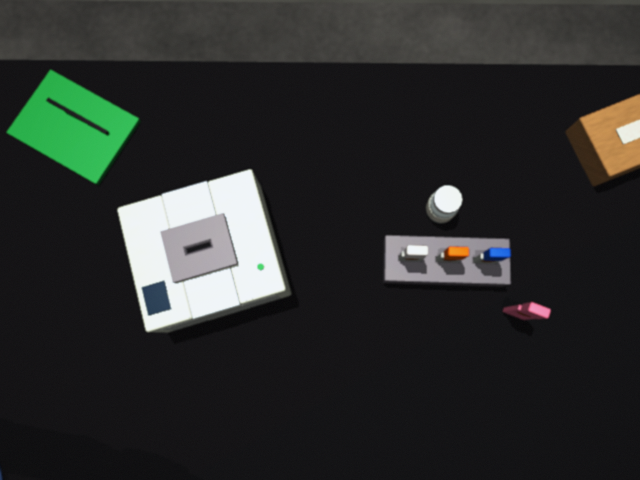

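The scene view shows the blue handle at (178,252), orange at (215,245), white at (251,238) and the reader slot at (433,205). In the top view, blue is at (497,254) and the slot at (198,246). Two things could be the blue paddle: the blue-handled one in the rack at top (497,254), and a pink look-alike standing loose at top (527,311). The first fits the description, because its handle is blue and it stands in a rack pocket. I'll confirm that in an enlarged crop.

Run:
```python
import cv2,numpy as np
t=cv2.imread('pics/top0.png');s=cv2.imread('pics/scene0.png')
def c(im,x,y,w=67,h=50): return cv2.resize(im[y:y+h,x:x+w],(400,300),interpolation=cv2.INTER_CUBIC)
m=np.vstack([np.hstack([c(t,465,230),c(t,160,220)]),np.hstack([c(s,150,230),c(s,400,180)])])
cv2.imwrite('pics/crop1.png',m)
```

```text
(no output)
```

View pics/crop1.png

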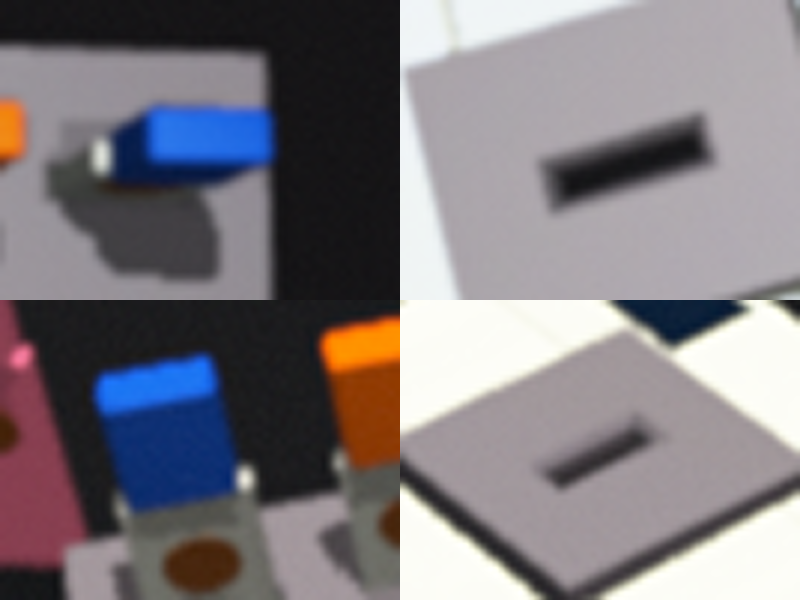

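The crop confirms the target: blue handle on a silver blade, standing in the end pocket. Its top-face centre is at about (500.3,252.5) in the top view and (176.3,244.3) in the scene view. The slot centre is at about (198.2,247) and (433,205.3). Next I'll triangulate both and work out the yaws.

```bash
cat > h.py <<'E'
import numpy as np, cv2
from cell import manip, vision
from scipy.spatial.transform import Rotation as R
def P(i):
    return np.array([[i['fx'],0,i['cx']],[0,i['fy'],i['cy']],[0,0,1]])@i['world_to_cam'][:3]
def tri(ia,ua,ib,ub):
    X=cv2.triangulatePoints(P(ia),P(ib),np.array(ua,float).reshape(2,1),np.array(ub,float).reshape(2,1))[:,0]
    return X[:3]/X[3]
def onz(i,uv,z):  # pixels -> plane z
    p=P(i); H=np.c_[p[:,0],p[:,1],p[:,2]*z+p[:,3]]
    q=np.linalg.solve(H,np.c_[np.reshape(uv,(-1,2)),np.ones(len(np.reshape(uv,(-1,2))))].T); return (q[:2]/q[2]).T
def rot(s): 
    w,x,y,z=s['orientation']; return R.from_quat([x,y,z,w])
def go(target,yaw_y=None):  # move rows (unit fractions) to reach TCP target; yaw_y=desired dir of tool y, tool down
    s=manip.state(); r=rot(s); d=r.inv().apply(np.array(target)-s['eef_pos'])/.15
    out=[d.round(3)]
    if yaw_y is not None:
        best=None
        for k in (0,np.pi):
            a=yaw_y+k; y=np.array([np.cos(a),np.sin(a),0]); z=np.array([0,0,-1.]); x=np.cross(y,z)
            v=(r.inv()*R.from_matrix(np.c_[x,y,z])).as_rotvec()/.5
            if best is None or np.linalg.norm(v)<np.linalg.norm(best): best=v
        out.append(best.round(3))
    return out
E
python3 - <<'E'
from h import *
t=vision.camera_info('top');s=vision.camera_info('scene')
tc=lambda u,v,x,y:(x+u/5.97-.4,y+v/6-.4)
T=[tc(u,v,465,230) for u,v in((148,106),(272,108),(273,162),(150,163))]
S=[tc(u,v,150,230) for u,v in((104,115),(218,90),(210,57),(96,80))]
# top-view: left=+y ; up=+x(far). scene camera looks back at robot: right=+y
print('blue tri',tri(t,np.mean(T,0),s,np.mean(S,0)))
print('onz148',onz(t,T,.148),onz(t,T,.148).mean(0),onz(s,S,.148).mean(0))
T2=[tc(u,v,160,220) for u,v in((140,160),(303,114),(315,162),(153,212))]
S2=[tc(u,v,400,180) for u,v in((135,165),(240,115),(260,137),(158,190))]
print('slot tri',tri(t,np.mean(T2,0),s,np.mean(S2,0)))
q=onz(t,T2,.12);print(q,q.mean(0),onz(s,S2,.12),onz(s,S2,.12).mean(0))
im=cv2.imread('pics/top0.png')
hsv=cv2.cvtColor(im,cv2.COLOR_BGR2HSV)
def rect(mask,z,name):
    c=max(cv2.findContours(mask,0,1)[0],key=cv2.contourArea)[:,0].astype(float)
    r=cv2.minAreaRect(onz(t,c,z).astype(np.float32)*1000);print(name,r)
g=((hsv[...,1]<60)&(hsv[...,2]>60)).astype(np.uint8)*255
m=np.zeros_like(g);m[225:300,375:520]=g[225:300,375:520];m=cv2.morphologyEx(m,cv2.MORPH_CLOSE,np.ones((25,25)));rect(m,.05,'rack')
m=np.zeros_like(g);m[205:290,155:245]=((hsv[...,2]<195)*255).astype(np.uint8)[205:290,155:245];rect(cv2.morphologyEx(m,cv2.MORPH_OPEN,np.ones((5,5))),.12,'plate')
b=((hsv[...,0]>100)&(hsv[...,0]<130)&(hsv[...,1]>150)&(hsv[...,2]>180)).astype(np.uint8)*255;b[:,:400]=0;rect(b,.148,'bluetop')
E
```

```text
blue tri [ 0.57083239 -0.28245505  0.14327499]
onz148 [[ 0.57757542 -0.26519153]
 [ 0.57749224 -0.29834435]
 [ 0.56292604 -0.29802138]
 [ 0.56219669 -0.2652046 ]] [ 0.5700476  -0.28169046] [ 0.5763838  -0.28137169]
slot tri [0.57681647 0.21167065 0.11687656]
[[0.57680735 0.236157  ]
 [0.59039657 0.19123123]
 [0.57692093 0.18711652]
 [0.56227829 0.23157936]] [0.57660078 0.21152103] [[0.58028821 0.1861169 ]
 [0.56680658 0.23025592]
 [0.57919327 0.23143782]
 [0.59400877 0.18791464]] [0.58007421 0.20893132]
rack ((571.044677734375, -215.25401306152344), (223.3238983154297, 83.53309631347656), 89.14640808105469)
plate ((573.8046875, 208.5683135986328), (94.59342956542969, 111.51160430908203), 17.751684188842773)
bluetop ((570.1288452148438, -281.0255126953125), (12.9489107131958, 30.710771560668945), 0.7924646735191345)
```

Emit:
apply_moves --plan '[{"fingers":1,"x":-1,"y":-0.6,"z":-0.3,"ax":0,"ay":0,"az":1},{"fingers":1,"x":-1,"y":-0.6,"z":-0.3,"ax":0,"ay":0,"az":1},{"fingers":1,"x":-1,"y":-0.6,"z":-0.3,"ax":0,"ay":0,"az":1},{"fingers":1,"x":-1,"y":-0.6,"z":-0.3,"ax":0,"ay":0,"az":1},{"fingers":1,"x":-1,"y":-0.6,"z":-0.3,"ax":0,"ay":0,"az":1},{"fingers":1,"x":-1,"y":-0.6,"z":-0.3,"ax":0,"ay":0,"az":1}]'

```text
time_s: 0.6
eef_pos: [0.2956, 0.4979, 0.2776]
orientation: [0.002, 0.376, 0.927, 0.0]
wrist_force: [-0.3, -0.2, 0.3]
finger_gap: 0.0853
finger_force: 0.0
```

Run:
```python
from h import *
s=manip.state();print(s['time_s'],s['eef_pos'],s['qpos'],s['wrist_force']);i=vision.camera_info('wrist')
c=i['world_to_cam'];r=rot(s)
pc=-c[:3,:3].T@c[:3,3];print('cam in tool',r.inv().apply(pc-s['eef_pos']),'axis in tool',r.inv().apply(c[2,:3]),'camx',r.inv().apply(c[0,:3]),i['fx'])
print(go([.577,.210,.27],np.radians(17)))
```

```text
0.6 [0.29562226 0.49786758 0.27757452] [-1.2110184   0.48145577  0.19182835  1.6678335  -0.1012919   1.00104882
 -0.18651045] [-0.30916303 -0.20904744  0.31686654]
cam in tool [ 0.0804972  -0.00087458 -0.14234014] axis in tool [-3.11371315e-01  2.64590192e-04  9.50288290e-01] camx [2.00223230e-03 9.99997924e-01 3.77620207e-04] 389.21329292628144
[array([-2.683, -0.068,  0.058]), array([0.005, 0.005, 1.005])]
```

Emit:
apply_moves --plan '[{"fingers":1,"x":-1,"y":0,"z":0,"az":1},{"fingers":1,"x":-1,"y":0,"z":0,"az":1},{"fingers":1,"x":-1,"y":0,"z":0,"az":1},{"fingers":1,"x":-1,"y":0,"z":0,"az":1},{"fingers":1,"x":-1,"y":0,"z":0,"az":1}]'

```text
schema error: expected keys fingers, x, y, z, ax, ay, az
```

Run:
```python
from h import *
s=manip.state();print(s['time_s'],s['eef_pos'])
print(go([.577,.210,.27],np.radians(17)))
```

```text
0.6 [0.29562226 0.49786758 0.27757452]
[array([-2.683, -0.068,  0.058]), array([0.005, 0.005, 1.005])]
```

Emit:
apply_moves --plan '[{"fingers":1,"x":-1,"y":0,"z":0,"ax":0,"ay":0,"az":1},{"fingers":1,"x":-1,"y":0,"z":0,"ax":0,"ay":0,"az":1},{"fingers":1,"x":-1,"y":0,"z":0,"ax":0,"ay":0,"az":1},{"fingers":1,"x":-1,"y":0,"z":0,"ax":0,"ay":0,"az":1},{"fingers":1,"x":-1,"y":0,"z":0,"ax":0,"ay":0,"az":1}]'

```text
time_s: 1.02
eef_pos: [0.4038, 0.3928, 0.2762]
orientation: [0.002, 0.596, 0.803, -0.0]
wrist_force: [0.2, -0.0, 0.7]
finger_gap: 0.0855
finger_force: 0.0
```

Run:
```python
from h import *
s=manip.state();print(s['time_s'],s['eef_pos'])
print(go([.577,.210,.27],np.radians(17)))
```

```text
1.0167 [0.40375859 0.39277523 0.27615779]
[array([-1.501,  0.751,  0.048]), array([ 0.004,  0.008, -0.004])]
```

Emit:
apply_moves --plan '[{"fingers":1,"x":-1,"y":0.5,"z":0.04,"ax":0,"ay":0.01,"az":0},{"fingers":1,"x":-1,"y":0.5,"z":0.04,"ax":0,"ay":0.01,"az":0},{"fingers":1,"x":-1,"y":0.5,"z":0.04,"ax":0,"ay":0.01,"az":0},{"fingers":1,"x":-1,"y":0.5,"z":0.04,"ax":0,"ay":0.01,"az":0}]'

```text
time_s: 1.35
eef_pos: [0.5151, 0.2791, 0.2697]
orientation: [-0.003, 0.589, 0.808, 0.001]
wrist_force: [0.5, 0.1, 0.2]
finger_gap: 0.0852
finger_force: 0.0
```

Emit:
apply_moves --plan '[{"fingers":1,"x":-0.4,"y":0.25,"z":0,"ax":0,"ay":0,"az":0},{"fingers":1,"x":-0.4,"y":0.25,"z":0,"ax":0,"ay":0,"az":0},{"fingers":1,"x":-0.4,"y":0.25,"z":0,"ax":0,"ay":0,"az":0},{"fingers":1,"x":-0.4,"y":0.25,"z":0,"ax":0,"ay":0,"az":0},{"fingers":1,"x":-0.4,"y":0.25,"z":0,"ax":0,"ay":0,"az":0}]'

```text
time_s: 1.77
eef_pos: [0.5678, 0.2346, 0.2692]
orientation: [-0.003, 0.589, 0.808, 0.001]
wrist_force: [-1.5, 0.7, -0.3]
finger_gap: 0.0856
finger_force: 0.0
```

Run:
```python
from h import *
s=manip.state();print(s['time_s'],s['eef_pos'],s['joint_velocities'].round(3))
i=vision.camera_info('wrist');im=vision.grab_frame('wrist')
np.savez('w1.npz',im=im,P=i['world_to_cam'],K=[i['fx'],i['fy'],i['cx'],i['cy']])
cv2.imwrite('pics/w1.png',im)
p=P(i)@np.array([.577,.21,.12,1]);print(p[:2]/p[2])
```

```text
1.7667 [0.56776898 0.234558   0.26916577] [-0.024 -0.011 -0.006  0.008  0.    -0.001 -0.001]
[324.1438767  255.26370162]
```

View pics/w1.png

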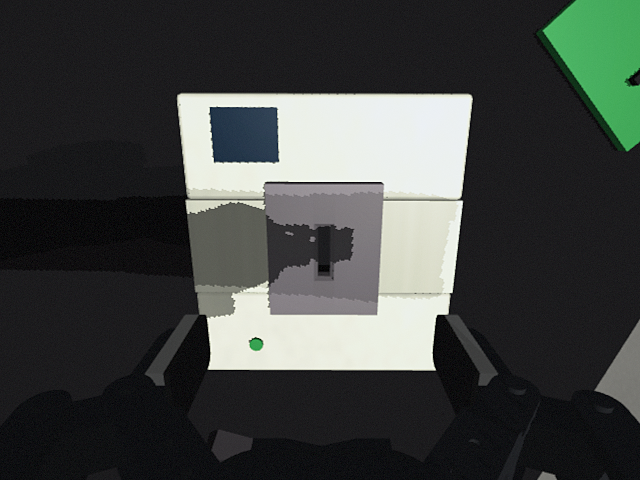

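The wrist view shows the slot at about columns 315–333, rows 223–280, centred near (324,252). The plate corners are at (265,184), (383,184), (378,314) and (271,314).

Run:
```python
from h import *
d=np.load('w1.npz');K=d['K'];i=dict(fx=K[0],fy=K[1],cx=K[2],cy=K[3],world_to_cam=d['P'])
q=onz(i,[(265,184),(383,184),(378,314),(271,314)],.12);print(q.round(4),q.mean(0))
for a,b in((0,1),(1,2),(2,3),(3,0)):
    v=q[b]-q[a];print(np.linalg.norm(v),np.degrees(np.arctan2(v[1],v[0]))%90)
q=onz(i,[(315,223.5),(333,223.5),(333,280),(315,280)],.12);print(q.round(4),q.mean(0))
t=vision.camera_info('top');print('slot tri top+wrist',tri(t,(198.0,246.6),i,(324,252)))
im=d['im'].astype(int).mean(2)
cv2.imwrite('pics/w1c.png',cv2.resize(np.clip(d['im'][170:325,255:395].astype(float)*1.6,0,255).astype(np.uint8),None,fx=3.8,fy=3.8,interpolation=cv2.INTER_CUBIC))
print(go([.571,-.281,.30],0))
```

```text
[[0.517  0.2505]
 [0.6015 0.2778]
 [0.6361 0.1742]
 [0.5508 0.1466]] [0.5763556  0.21224613]
0.08878468443348324 17.897662595644608
0.1092234751084004 18.46488129729201
0.0896688680809646 17.938719324308437
0.10928255507940741 18.00100863845269
[[0.5621 0.2327]
 [0.5754 0.237 ]
 [0.5905 0.1919]
 [0.5765 0.1874]] [0.57614578 0.21225503]
slot tri top+wrist [0.57674366 0.21175178 0.1176427 ]
[array([-3.281, -1.031, -0.225]), array([-0.005, -0.013,  0.622])]
```

View pics/w1c.png

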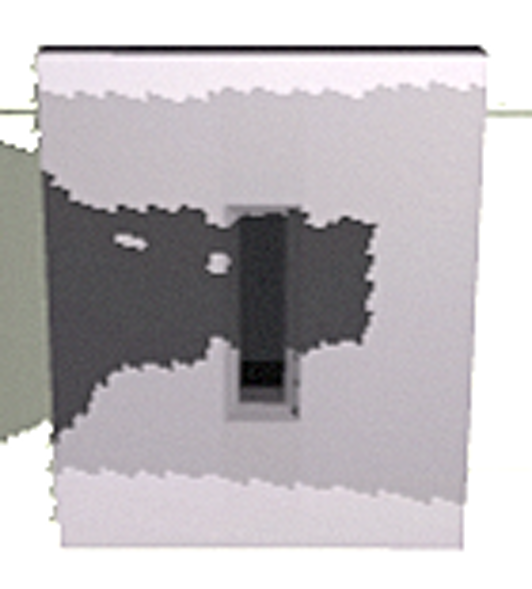

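Emit:
apply_moves --plan '[{"fingers":1,"x":-1,"y":-0.3,"z":-0.05,"ax":0,"ay":0,"az":0.6},{"fingers":1,"x":-1,"y":-0.3,"z":-0.05,"ax":0,"ay":0,"az":0.6},{"fingers":1,"x":-1,"y":-0.3,"z":-0.05,"ax":0,"ay":0,"az":0.6},{"fingers":1,"x":-1,"y":-0.3,"z":-0.05,"ax":0,"ay":0,"az":0.6}]'

```text
time_s: 2.15
eef_pos: [0.5705, 0.0747, 0.277]
orientation: [-0.002, 0.705, 0.709, 0.001]
wrist_force: [0.8, -1.3, -0.4]
finger_gap: 0.0853
finger_force: 0.0
```

Emit:
apply_moves --plan '[{"fingers":1,"x":-1,"y":0,"z":0,"ax":0,"ay":0,"az":0},{"fingers":1,"x":-1,"y":0,"z":0,"ax":0,"ay":0,"az":0},{"fingers":1,"x":-1,"y":0,"z":0,"ax":0,"ay":0,"az":0},{"fingers":1,"x":-1,"y":0,"z":0,"ax":0,"ay":0,"az":0}]'

```text
time_s: 2.48
eef_pos: [0.5718, -0.0771, 0.2765]
orientation: [-0.002, 0.705, 0.709, 0.001]
wrist_force: [-0.0, -0.3, 0.1]
finger_gap: 0.0853
finger_force: 0.0
```

Run:
```python
from h import *
s=manip.state();print(s['time_s'],s['eef_pos'],s['qpos'])
print(go([.571,-.281,.27],0))
```

```text
2.4833 [ 0.57180418 -0.07707799  0.2764585 ] [-0.19750225  0.50664341  0.44192185  1.67695174 -0.25013188  1.01576066
  0.33537508]
[array([-1.36 , -0.014,  0.039]), array([-0.002, -0.006,  0.013])]
```

Emit:
apply_moves --plan '[{"fingers":1,"x":-1,"y":0,"z":0,"ax":0,"ay":0,"az":0},{"fingers":1,"x":-1,"y":0,"z":0,"ax":0,"ay":0,"az":0},{"fingers":1,"x":-1,"y":0,"z":0,"ax":0,"ay":0,"az":0},{"fingers":1,"x":-1,"y":0,"z":0,"ax":0,"ay":0,"az":0},{"fingers":1,"x":-1,"y":0,"z":0,"ax":0,"ay":0,"az":0}]'

```text
time_s: 2.9
eef_pos: [0.5724, -0.23, 0.2756]
orientation: [-0.001, 0.707, 0.708, -0.0]
wrist_force: [0.7, -0.7, -0.1]
finger_gap: 0.0857
finger_force: 0.0
```

Run:
```python
from h import *
s=manip.state();print(s['time_s'],s['eef_pos'],s['joint_velocities'].round(3))
i=vision.camera_info('wrist');im=vision.grab_frame('wrist')
np.savez('w2.npz',im=im,P=i['world_to_cam'],K=[i['fx'],i['fy'],i['cx'],i['cy']])
p=P(i)@np.array([.571,-.281,.148,1]);p=p[:2]/p[2];print(p)
x,y=(p-[115,90]).astype(int);x=np.clip(x,0,410);y=np.clip(y,0,300);print(x,y)
cv2.imwrite('pics/w2.png',cv2.resize(im[y:y+180,x:x+230],None,fx=3.3,fy=3.3,interpolation=cv2.INTER_CUBIC))
```

```text
2.9 [ 0.57235748 -0.23001538  0.27561153] [-0.066 -0.018 -0.058  0.033 -0.033  0.018 -0.051]
[320.54058973 293.70578434]
205 203
```

View pics/w2.png

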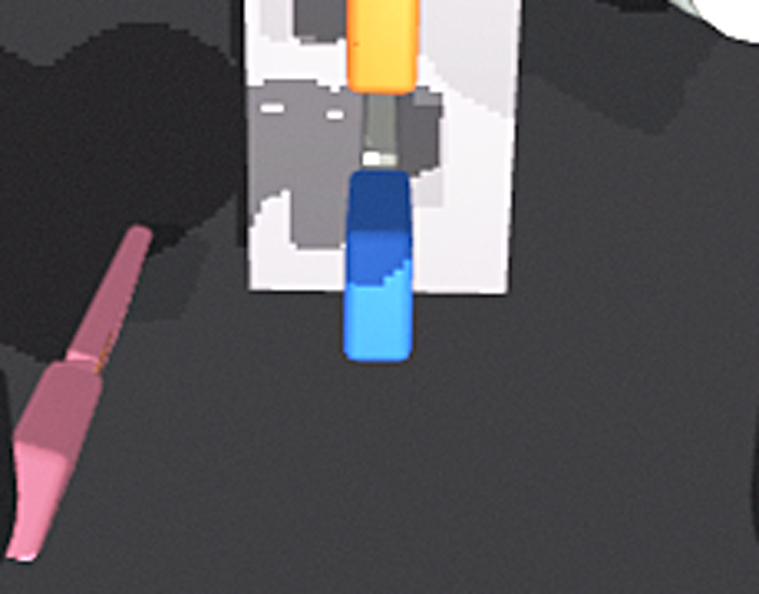

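The wrist crop shows the blue top face at crop corners (347,232), (411,232), (411,360) and (345,360). The end of the rack is behind it, and the pink look-alike is well off to the left.

Run:
```python
from h import *
d=np.load('w2.npz');K=d['K'];i=dict(fx=K[0],fy=K[1],cx=K[2],cy=K[3],world_to_cam=d['P'])
c=lambda L:[(205+u/3.3-.35,203+v/3.3-.35) for u,v in L]
B=c([(347,231),(411,231),(411,360),(345,360)])
q=onz(i,B,.148);print(q.round(4),q.mean(0))
t=vision.camera_info('top');s=vision.camera_info('scene')
print('tri',tri(t,(500.2,252.2),i,np.mean(B,0)),tri(s,(175.9,243.9),i,np.mean(B,0)))
r=onz(i,c([(244,0),(250,290),(521,0),(507,292)]),.05);print(r)
for a,b in((0,1),(2,3),(1,3)): v=r[b]-r[a];print(np.degrees(np.arctan2(v[1],v[0])))
st=manip.state();print(st['eef_pos'],go([q.mean(0)[0],q.mean(0)[1],.275],0))
```

```text
[[ 0.5629 -0.2637]
 [ 0.5774 -0.2636]
 [ 0.5778 -0.2964]
 [ 0.5622 -0.2964]] [ 0.57008438 -0.28001738]
tri [ 0.57068937 -0.28413177  0.14015032] [ 0.57016113 -0.28205998  0.14243027]
[[ 0.53017503 -0.23195913]
 [ 0.52920943 -0.32493522]
 [ 0.61105405 -0.23167046]
 [ 0.61006212 -0.32530809]]
-90.59502446339094
-90.60692577098476
-0.26423076553675723
[ 0.57308432 -0.22589942  0.27529126] [array([-0.361, -0.022,  0.001]), array([-0.003, -0.008,  0.009])]
```

Emit:
apply_moves --plan '[{"fingers":0.5,"x":-0.367,"y":-0.02,"z":0.25,"ax":-0.003,"ay":-0.008,"az":0.027},{"fingers":0.5,"x":-0.367,"y":-0.02,"z":0.25,"ax":-0.003,"ay":-0.008,"az":0.027},{"fingers":0.5,"x":-0.367,"y":-0.02,"z":0.25,"ax":-0.003,"ay":-0.008,"az":0.027},{"fingers":0.5,"x":-0.367,"y":-0.02,"z":0.25,"ax":-0.003,"ay":-0.008,"az":0.027},{"fingers":0.5,"x":-0.367,"y":-0.02,"z":0.25,"ax":-0.003,"ay":-0.008,"az":0.027},{"fingers":0.5,"x":-0.367,"y":-0.02,"z":0.25,"ax":-0.003,"ay":-0.008,"az":0.027},{"fingers":0.5,"x":-0.367,"y":-0.02,"z":0.25,"ax":-0.003,"ay":-0.008,"az":0.027}]'

```text
time_s: 3.53
eef_pos: [0.5721, -0.2769, 0.2383]
orientation: [-0.0, 0.708, 0.706, 0.001]
wrist_force: [-0.7, -0.0, 0.3]
finger_gap: 0.0426
finger_force: 0.0
```

Run:
```python
from h import *
s=manip.state();print(s['time_s'],s['eef_pos'],s['finger_gap'],s['joint_velocities'].round(3))
i=vision.camera_info('wrist');im=vision.grab_frame('wrist')
np.savez('w3.npz',im=im,P=i['world_to_cam'],K=[i['fx'],i['fy'],i['cx'],i['cy']])
hsv=cv2.cvtColor(im,cv2.COLOR_BGR2HSV);m=((hsv[...,0]>95)&(hsv[...,0]<130)&(hsv[...,1]>140)&(hsv[...,2]>60)).astype(np.uint8)
n,l,st,c=cv2.connectedComponentsWithStats(m);k=1+st[1:,4].argmax();print(st[k],c[k])
b=l==k
for r in range(st[k][1],st[k][1]+st[k][3],4):
    xs=np.where(b[r])[0];print(r,xs.min(),xs.max(),im[r,xs[len(xs)//2]])
print(go([.570,-.281,.109],np.radians(-.5)))
```

```text
3.5333 [ 0.57205602 -0.27693595  0.23834686] 0.04258423307881778 [ 0.01   0.     0.007  0.001  0.004 -0.001  0.003]
[ 307  211   25   65 1502] [318.76364847 243.90679095]
211 312 313 [120  67  41]
215 309 329 [157  78  38]
219 309 329 [158  81  40]
223 308 330 [160  79  38]
227 308 330 [245 129  61]
231 307 331 [254 172  85]
235 307 330 [254 176  89]
239 307 330 [254 174  89]
243 307 331 [254 172  85]
247 307 331 [254 172  86]
251 307 330 [255 175  87]
255 307 330 [136  68  34]
259 307 330 [148  76  38]
263 307 331 [146  74  35]
267 307 330 [147  76  38]
271 307 330 [144  75  35]
275 311 327 [133  70  42]
[array([-0.025, -0.013,  0.862]), array([ 0.003, -0.002,  0.01 ])]
```

Run:
```python
from h import *
d=np.load('w3.npz');K=d['K'];i=dict(fx=K[0],fy=K[1],cx=K[2],cy=K[3],world_to_cam=d['P'])
for z in(.144,.148):
    q=onz(i,[(306.5,228),(331,228),(331,276),(306.5,276)],z);print(q.round(4),q.mean(0))
d2=np.load('w2.npz');i2=dict(i,world_to_cam=d2['P'])
print(tri(i2,(319.4,292.1),i,(318.8,252)))
```

```text
[[ 0.5621 -0.2659]
 [ 0.5776 -0.2659]
 [ 0.5778 -0.2988]
 [ 0.5617 -0.2988]] [ 0.56978551 -0.2823432 ]
[[ 0.5622 -0.2647]
 [ 0.5775 -0.2647]
 [ 0.5777 -0.2971]
 [ 0.5618 -0.2971]] [ 0.56980579 -0.28090985]
[ 0.56994664 -0.28329011  0.14040929]
```

Emit:
apply_moves --plan '[{"fingers":0.5,"x":-0.025,"y":-0.013,"z":0.4,"ax":0,"ay":0,"az":0.01},{"fingers":0.5,"x":-0.025,"y":-0.013,"z":0.4,"ax":0,"ay":0,"az":0.01},{"fingers":0.5,"x":-0.025,"y":-0.013,"z":0.55,"ax":0,"ay":0,"az":0.01},{"fingers":0.5,"x":-0.025,"y":-0.013,"z":0.7,"ax":0,"ay":0,"az":0.01},{"fingers":0.5,"x":-0.025,"y":-0.013,"z":0.86,"ax":0,"ay":0,"az":0.01},{"fingers":0.5,"x":-0.025,"y":-0.013,"z":0.86,"ax":0,"ay":0,"az":0.01},{"fingers":0.5,"x":-0.025,"y":-0.013,"z":0.86,"ax":0,"ay":0,"az":0.01},{"fingers":0.5,"x":-0.025,"y":-0.013,"z":0.86,"ax":0,"ay":0,"az":0.01}]'

```text
time_s: 4.25
eef_pos: [0.5699, -0.283, 0.11]
orientation: [0.001, 0.711, 0.703, 0.001]
wrist_force: [-0.6, 1.4, 0.4]
finger_gap: 0.0426
finger_force: 0.0
```

Run:
```python
from h import *
s=manip.state();print(s['time_s'],s['eef_pos'],s['wrist_force'])
print(go([.570,-.281,.109],np.radians(-.5)))
```

```text
4.25 [ 0.5698897  -0.28304618  0.11004109] [-0.55357527  1.37926123  0.40575513]
[array([0.014, 0.001, 0.007]), array([ 0.004,  0.   , -0.005])]
```

Emit:
apply_moves --plan '[{"fingers":0.5,"x":0.014,"y":0,"z":0.007,"ax":0,"ay":0,"az":-0.005},{"fingers":0.5,"x":0.014,"y":0,"z":0.007,"ax":0,"ay":0,"az":-0.005},{"fingers":0,"x":0.014,"y":0,"z":0.007,"ax":0,"ay":0,"az":-0.005},{"fingers":0,"x":0.014,"y":0,"z":0.007,"ax":0,"ay":0,"az":-0.005},{"fingers":0,"x":0.014,"y":0,"z":0.007,"ax":0,"ay":0,"az":-0.005},{"fingers":0,"x":0.014,"y":0,"z":0.007,"ax":0,"ay":0,"az":-0.005},{"fingers":0,"x":0.014,"y":0,"z":0.007,"ax":0,"ay":0,"az":-0.005},{"fingers":0,"x":0.014,"y":0,"z":0.007,"ax":0,"ay":0,"az":-0.005}]' --force 60

```text
time_s: 4.92
eef_pos: [0.5697, -0.2809, 0.1084]
orientation: [0.001, 0.71, 0.704, 0.001]
wrist_force: [0.8, 0.5, 6.0]
finger_gap: 0.015
finger_force: 59.2
```

Run:
```python
from h import *
s=manip.state();print(s['time_s'],s['eef_pos'],s['wrist_force'],s['finger_gap'],s['finger_force'],s['joint_velocities'].round(3))
```

```text
4.9167 [ 0.56974265 -0.28094174  0.10838682] [0.75739446 0.51824855 5.96727082] 0.014976917355551116 59.21882629394531 [-0.    -0.002  0.002  0.    -0.    -0.    -0.   ]
```

Emit:
apply_moves --plan '[{"fingers":0,"x":0,"y":0,"z":-0.1,"ax":0,"ay":0,"az":0},{"fingers":0,"x":0,"y":0,"z":-0.2,"ax":0,"ay":0,"az":0},{"fingers":0,"x":0,"y":0,"z":-0.3,"ax":0,"ay":0,"az":0},{"fingers":0,"x":0,"y":0,"z":-0.45,"ax":0,"ay":0,"az":0},{"fingers":0,"x":0,"y":0,"z":-0.6,"ax":0,"ay":0,"az":0},{"fingers":0,"x":0,"y":0,"z":-0.8,"ax":0,"ay":0,"az":0},{"fingers":0,"x":0,"y":0,"z":-1,"ax":0,"ay":0,"az":0},{"fingers":0,"x":0,"y":0,"z":-1,"ax":0,"ay":0,"az":0}]'

```text
time_s: 5.58
eef_pos: [0.5712, -0.2829, 0.2633]
orientation: [0.004, 0.71, 0.704, 0.002]
wrist_force: [0.8, -1.3, -0.3]
finger_gap: 0.0153
finger_force: 60.0
```

Run:
```python
from h import *
s=manip.state();print(s['time_s'],s['eef_pos'],s['wrist_force'],s['finger_gap'],s['finger_force'])
print(go([.576,.212,.285],np.radians(18)))
```

```text
5.5833 [ 0.57119936 -0.28289286  0.26331017] [ 0.78197574 -1.26870193 -0.27178452] 0.015336430315749609 59.97702598571777
[array([ 3.299e+00,  2.000e-03, -1.570e-01]), array([ 0.015,  0.01 , -0.647])]
```

Emit:
apply_moves --plan '[{"fingers":0,"x":0.05,"y":0,"z":-0.15,"ax":0.015,"ay":0.01,"az":0},{"fingers":0,"x":0.3,"y":0,"z":-0.15,"ax":0.015,"ay":0.01,"az":0},{"fingers":0,"x":0.55,"y":0,"z":-0.15,"ax":0.015,"ay":0.01,"az":0},{"fingers":0,"x":0.8,"y":0,"z":-0.15,"ax":0.015,"ay":0.01,"az":0},{"fingers":0,"x":1,"y":0,"z":-0.15,"ax":0.015,"ay":0.01,"az":0}]'

```text
time_s: 6.0
eef_pos: [0.5696, -0.1274, 0.2792]
orientation: [-0.006, 0.71, 0.704, -0.001]
wrist_force: [0.5, 0.7, -1.4]
finger_gap: 0.0153
finger_force: 59.8
```

Emit:
apply_moves --plan '[{"fingers":0,"x":0.25,"y":0,"z":0,"ax":0,"ay":0,"az":0},{"fingers":0,"x":0.5,"y":0,"z":0,"ax":0,"ay":0,"az":0},{"fingers":0,"x":0.75,"y":0,"z":0,"ax":0,"ay":0,"az":0},{"fingers":0,"x":1,"y":0,"z":0,"ax":0,"ay":0,"az":0}]'

```text
time_s: 6.33
eef_pos: [0.5707, 0.0209, 0.2803]
orientation: [-0.005, 0.71, 0.704, -0.001]
wrist_force: [0.9, -0.6, -0.8]
finger_gap: 0.0152
finger_force: 59.8
```

Emit:
apply_moves --plan '[{"fingers":0,"x":0.25,"y":0,"z":0,"ax":0,"ay":0,"az":-0.15},{"fingers":0,"x":0.5,"y":0,"z":0,"ax":0,"ay":0,"az":-0.35},{"fingers":0,"x":0.75,"y":0,"z":0,"ax":0,"ay":0,"az":-0.5},{"fingers":0,"x":0.9,"y":0,"z":0,"ax":0,"ay":0,"az":-0.64},{"fingers":0,"x":1,"y":0,"z":0,"ax":0,"ay":0,"az":-0.64},{"fingers":0,"x":1,"y":0,"z":0,"ax":0,"ay":0,"az":-0.64}]'

```text
time_s: 6.83
eef_pos: [0.5724, 0.1727, 0.2811]
orientation: [-0.006, 0.588, 0.809, 0.0]
wrist_force: [0.3, 0.6, 0.0]
finger_gap: 0.015
finger_force: 59.8
```

Run:
```python
from h import *
s=manip.state();print(s['time_s'],s['eef_pos'],s['wrist_force'],s['finger_gap'],s['finger_force'])
print(go([.576,.212,.245],np.radians(18)))
```

```text
6.8333 [0.5724196  0.1726589  0.28108892] [0.32552851 0.56806507 0.02078682] 0.015001203239695246 59.83939468860626
[array([0.24 , 0.105, 0.242]), array([-0.012, -0.019,  0.001])]
```

Emit:
apply_moves --plan '[{"fingers":0,"x":0.24,"y":0.105,"z":0.24,"ax":-0.008,"ay":-0.012,"az":0},{"fingers":0,"x":0.24,"y":0.105,"z":0.24,"ax":-0.008,"ay":-0.012,"az":0},{"fingers":0,"x":0.24,"y":0.105,"z":0.24,"ax":-0.008,"ay":-0.012,"az":0},{"fingers":0,"x":0.24,"y":0.105,"z":0.24,"ax":-0.008,"ay":-0.012,"az":0},{"fingers":0,"x":0.24,"y":0.105,"z":0.24,"ax":-0.008,"ay":-0.012,"az":0}]'

```text
time_s: 7.25
eef_pos: [0.5777, 0.2053, 0.247]
orientation: [-0.0, 0.591, 0.807, -0.0]
wrist_force: [-0.5, -0.9, -1.0]
finger_gap: 0.0153
finger_force: 59.7
```

Run:
```python
from h import *
for k in range(3):
    s=manip.state();i=vision.camera_info('wrist');im=vision.grab_frame('wrist');print(s['time_s'],s['eef_pos'],s['wrist_force'],s['orientation'])
r=rot(s);print('tool z',r.apply([0,0,1]),go([.576,.212,.245],np.radians(18)))
np.savez('w4.npz',im=im,P=i['world_to_cam'],K=[i['fx'],i['fy'],i['cx'],i['cy']])
a=np.clip(im[170:350,205:435].astype(float)*1.5,0,255).astype(np.uint8)
cv2.imwrite('pics/w4.png',cv2.resize(a,None,fx=3.3,fy=3.3,interpolation=cv2.INTER_CUBIC))
```

```text
7.25 [0.57769174 0.20526186 0.24703702] [-0.4660813  -0.85027096 -1.03071384] [-9.67557680e-05  5.90587237e-01  8.06973706e-01 -3.78416436e-04]
7.3 [0.57782055 0.20553449 0.24734269] [-0.13670412  0.08682054  0.2429218 ] [-5.01416791e-05  5.90595722e-01  8.06967586e-01  7.65837255e-05]
7.35 [0.5777458  0.20602513 0.2473749 ] [-0.21466389  0.88651044 -1.32972265] [-1.84835794e-04  5.90438275e-01  8.07082715e-01  3.16884695e-04]
tool z [ 7.58461553e-05  7.29772575e-04 -9.99999731e-01] [array([0.038, 0.001, 0.015]), array([ 0.001, -0.002, -0.012])]
```

View pics/w4.png

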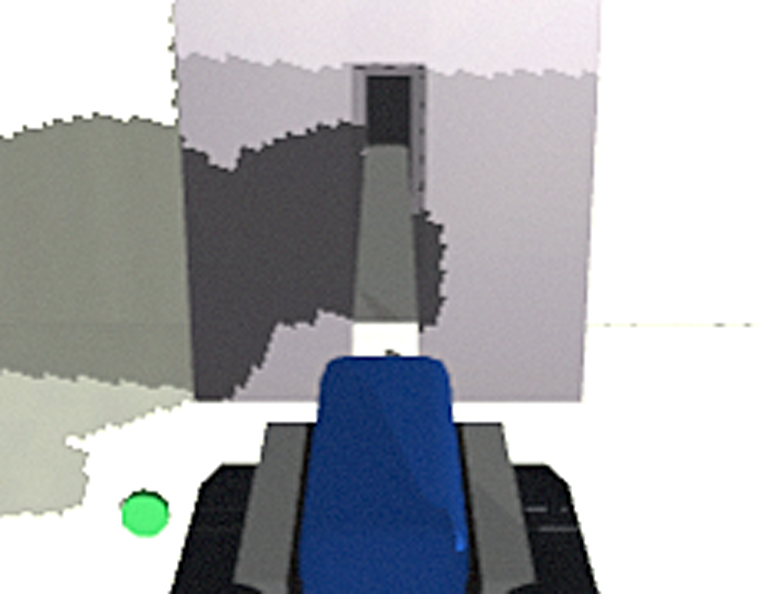

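The wrist view shows the blade's lower tip at crop (364–413, row 147) and the slot's far chamfer edge at row 66, columns 352–427. The plate spans columns 177–600 at its top. Next I'll compare the tip with the slot in the tool frame.

Run:
```python
from h import *
d=np.load('w4.npz');K=d['K'];i=dict(fx=K[0],fy=K[1],cx=K[2],cy=K[3],world_to_cam=d['P'])
c=lambda L:[(205+u/3.3-.35,170+v/3.3-.35) for u,v in L]
a=np.radians(18);tx=np.array([np.sin(a),-np.cos(a)]);ty=np.array([np.cos(a),np.sin(a)])
o=np.array([.5762,.2120])
def show(n,q): print(n,[(round(float((p-o)@tx)*1e3,1),round(float((p-o)@ty)*1e3,1)) for p in q])
s=manip.state()
show('tcp',[s['eef_pos'][:2]])
show('tip near edge',onz(i,c([(364,147),(413,147)]),s['eef_pos'][2]-.1004))
show('slot far outer edge',onz(i,c([(352,66),(427,66)]),.12))
show('slot inner far',onz(i,c([(366,76),(411,76)]),.117))
show('plate',onz(i,c([(192,401),(582,401)]),.12))
```

```text
tcp [(5.6, -0.4)]
tip near edge [(-12.6, -5.1), (-12.6, 4.4)]
slot far outer edge [(-23.5, -8.0), (-23.4, 7.9)]
slot inner far [(-20.8, -5.1), (-20.7, 4.6)]
plate [(54.3, -45.8), (54.7, 44.1)]
```

The sign was flipped: image-up is +tool x. That puts the blade tip about 6 mm short of the slot centre along tool x, with the lateral offset within 0.3 mm. I'll correct x and enter the chamfer.

Emit:
apply_moves --plan '[{"fingers":0,"x":0.04,"y":0.002,"z":0,"ax":0,"ay":0,"az":-0.01},{"fingers":0,"x":0.04,"y":0.002,"z":0,"ax":0,"ay":0,"az":-0.01},{"fingers":0,"x":0.04,"y":0.002,"z":0,"ax":0,"ay":0,"az":-0.01},{"fingers":0,"x":0.04,"y":0.002,"z":0.05,"ax":0,"ay":0,"az":-0.01},{"fingers":0,"x":0.04,"y":0.002,"z":0.1,"ax":0,"ay":0,"az":-0.01},{"fingers":0,"x":0.04,"y":0.002,"z":0.15,"ax":0,"ay":0,"az":-0.01},{"fingers":0,"x":0.04,"y":0.002,"z":0.15,"ax":0,"ay":0,"az":-0.01},{"fingers":0,"x":0.04,"y":0.002,"z":0.15,"ax":0,"ay":0,"az":-0.01}]'

```text
time_s: 8.07
eef_pos: [0.5746, 0.2141, 0.2225]
orientation: [-0.002, 0.587, 0.81, -0.001]
wrist_force: [0.3, 0.1, -1.0]
finger_gap: 0.0153
finger_force: 59.7
```

Run:
```python
from h import *
for k in range(2):
    i=vision.camera_info('wrist');im=vision.grab_frame('wrist');s=manip.state();print(s['time_s'],s['eef_pos'],s['wrist_force'],s['orientation'])
r=rot(s);a=np.radians(18);tx=np.array([-np.sin(a),np.cos(a)]);ty=np.array([np.cos(a),np.sin(a)]);e=s['eef_pos'][:2]-[.5762,.2120]
print('off mm',e@tx*1e3,e@ty*1e3,'tool z',r.apply([0,0,1]),go([.5762,.212,.185],np.radians(18)))
np.savez('w5.npz',im=im,P=i['world_to_cam'],K=[i['fx'],i['fy'],i['cx'],i['cy']])
a=np.clip(im[170:350,205:435].astype(float)*1.5,0,255).astype(np.uint8)
cv2.imwrite('pics/w5.png',cv2.resize(a,None,fx=3.3,fy=3.3,interpolation=cv2.INTER_CUBIC))
```

```text
8.1167 [0.57501428 0.21420994 0.22313618] [ 0.53099669  0.62185783 -0.78756639] [-1.30563700e-03  5.87127454e-01  8.09493365e-01 -3.75213613e-04]
8.1667 [0.57525095 0.2142776  0.22350206] [ 0.12844841  1.20436859 -0.52283799] [-1.11017986e-03  5.87103953e-01  8.09510785e-01 -6.51133900e-05]
off mm 2.4593980049675594 -0.19878125947373046 tool z [-0.00187386  0.00119816 -0.99999753] [array([-0.017,  0.002,  0.257]), array([-0.003, -0.003,  0.003])]
```

View pics/w5.png

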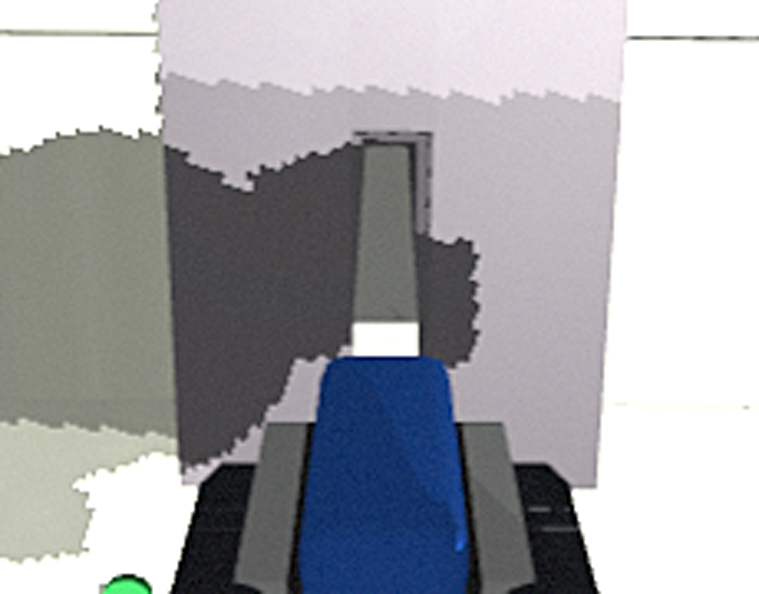

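The wrist view shows the tip at (362–410, row 143) and the slot's far edge at row 133, columns 355–432.

```bash
cat >> h.py <<'E'
a_=np.radians(18);TX=np.array([-np.sin(a_),np.cos(a_)]);TY=np.array([np.cos(a_),np.sin(a_)]);O=np.array([.5762,.2120])
def off(q): return [((p-O)@TX*1e3).round(1).item() for p in q],[((p-O)@TY*1e3).round(1).item() for p in q]
E
python3 - <<'E'
from h import *
d=np.load('w5.npz');K=d['K'];i=dict(fx=K[0],fy=K[1],cx=K[2],cy=K[3],world_to_cam=d['P'])
c=lambda L:[(205+u/3.3-.35,170+v/3.3-.35) for u,v in L]
print('tip',off(onz(i,c([(362,143),(410,143)]),.2235-.1004)))
print('far',off(onz(i,c([(355,133),(432,133)]),.12)))
print('plate near',off(onz(i,c([(183,487),(597,487)]),.12)))
s=manip.state();print(off([s['eef_pos'][:2]]))
# blade column at edge brightness profile
im=d['im'].astype(int).mean(2)
for r in (212,214,218,225,235): print(r,im[r,308:340].astype(int))
E
```

```text
tip ([22.2, 22.3], [-6.0, 3.3])
far ([23.5, 23.5], [-7.4, 7.7])
plate near ([-54.7, -54.2], [-44.6, 44.3])
([2.5], [-0.2])
212 [126 121 114 109 100 105  81  34  36  29  34  57  77  77  80  78  78  78
  79  77  80  81  80  80  81  79  70  78 112 128 127 126]
214 [ 91  42  44  41  37  36  41  48  52  60  63  63  63  64  63  63  65  67
  62  58  36  24  31  67  83  78  61  76 117 130 126 126]
218 [ 48  50  46  46  43  45  40  60  78  74  75  75  75  76  72  76  76  74
  76  78  65  34  32  64  82  76  74  87 114 128 124 128]
225 [ 50  52  48  47  45  44  48  64  75  74  74  72  75  73  72  73  72  73
  74  74  72  50  34  65  80  76  75  95 120 127 128 124]
235 [ 48  47  50  45  47  47  66  76  77  74  72  74  74  73  75  74  74  72
  72  73  75  60  41  69  82  79  73  92 119 124 124 123]
```

Emit:
apply_moves --plan '[{"fingers":0,"x":-0.019,"y":0.004,"z":-0.02,"ax":0,"ay":0,"az":0},{"fingers":0,"x":-0.019,"y":0.004,"z":-0.02,"ax":0,"ay":0,"az":0},{"fingers":0,"x":-0.019,"y":0.004,"z":-0.02,"ax":0,"ay":0,"az":0},{"fingers":0,"x":-0.019,"y":0.004,"z":-0.02,"ax":0,"ay":0,"az":0},{"fingers":0,"x":-0.019,"y":0.004,"z":-0.02,"ax":0,"ay":0,"az":0},{"fingers":0,"x":-0.019,"y":0.004,"z":-0.02,"ax":0,"ay":0,"az":0}]'

```text
time_s: 8.67
eef_pos: [0.5765, 0.2119, 0.2266]
orientation: [-0.001, 0.587, 0.81, 0.0]
wrist_force: [0.0, -0.0, -0.9]
finger_gap: 0.0154
finger_force: 59.7
```

Run:
```python
from h import *
for k in range(2):
    i=vision.camera_info('wrist');im=vision.grab_frame('wrist');s=manip.state();print(s['time_s'],s['eef_pos'],s['wrist_force'],rot(s).apply([0,0,1])[:2])
print('tcp off',off([s['eef_pos'][:2]]),go([.5762,.212,.185],np.radians(18)))
np.savez('w6.npz',im=im,P=i['world_to_cam'],K=[i['fx'],i['fy'],i['cx'],i['cy']])
g=im.astype(int).mean(2)
for r in range(206,236,4): print(r,g[r,306:340].astype(int))
for z,p in((.123,(.5762,.212)),):
    for dx in(19,24):
        for dy in (-8,-4,4,8):
            q=O+TX*dx/1e3+TY*dy/1e3;v=P(i)@np.array([*q,.12,1]);print(dx,dy,(v[:2]/v[2]).round(1))
```

```text
8.7167 [0.57654114 0.2119234  0.22660297] [-0.15943612 -0.26988119 -1.00863074] [-0.00186951  0.00147094]
8.7667 [0.57654319 0.21187833 0.22654887] [-0.57609504 -0.18494241 -0.94854039] [-0.00192077  0.00135786]
tcp off ([-0.2], [0.3]) [array([ 0.001, -0.002,  0.277]), array([-0.003, -0.004,  0.004])]
206 [123 124 123 121 108  98  99  92  88  88  86  86  83  86  84  88  87  89
  88  84  83  83  89  84  85  87  80  72  94 123 130 128 128 127]
210 [121 123 123 124 105  93 102 105  91  56  21  30  31  27  29  26  28  29
  27  28  25  26  28  42  70  80  76  76  94 122 127 125 126 126]
214 [ 35  41  43  42  42  43  47  48  43  46  50  62  67  66  66  63  67  68
  64  68  65  59  40  42  70  80  79  75  98 123 129 127 125 127]
218 [ 51  48  49  48  46  43  46  44  38  60  79  75  74  73  75  74  76  72
  74  75  74  78  60  46  69  80  80  58  94 129 125 125 124 125]
222 [ 48  48  48  49  45  47  45  47  46  65  76  75  71  75  73  74  73  74
  75  76  76  79  64  58  73  77  79  74 104 128 126 126 128 124]
226 [ 48  52  46  48  46  47  44  44  49  69  74  74  75  73  75  72  73  75
  72  74  73  73  67  62  74  79  63  54 105 126 126 124 123 123]
230 [ 48  49  47  48  47  45  44  42  54  69  77  72  75  73  75  74  74  74
  74  75  74  75  75  69  73  79  77  79 110 128 124 123 123 123]
234 [ 50  47  50  48  47  45  46  42  59  76  74  75  73  72  73  74  73  73
  73  72  73  71  74  76  80  80  58  60 110 125 123 122 122 125]
19 -8 [310.2 211.4]
19 -4 [316.3 211.5]
19 4 [328.5 211.5]
19 8 [334.6 211.5]
24 -8 [310.2 204. ]
24 -4 [316.3 204. ]
24 4 [328.6 204. ]
24 8 [334.7 204.1]
```

Blade centre is at column ~321.8 and slot centre at ~322.2, so it's aligned within about 0.3 mm. Inserting now.

Emit:
apply_moves --plan '[{"fingers":0,"x":0.001,"y":0,"z":0.03,"ax":0,"ay":0,"az":0.002},{"fingers":0,"x":0.001,"y":0,"z":0.06,"ax":0,"ay":0,"az":0.002},{"fingers":0,"x":0.001,"y":0,"z":0.09,"ax":0,"ay":0,"az":0.002},{"fingers":0,"x":0.001,"y":0,"z":0.12,"ax":0,"ay":0,"az":0.002},{"fingers":0,"x":0.001,"y":0,"z":0.12,"ax":0,"ay":0,"az":0.002},{"fingers":0,"x":0.001,"y":0,"z":0.12,"ax":0,"ay":0,"az":0.002}]'

```text
time_s: 9.27
eef_pos: [0.5763, 0.2119, 0.2081]
orientation: [-0.001, 0.587, 0.809, -0.0]
wrist_force: [-0.1, -0.8, -0.3]
finger_gap: 0.0153
finger_force: 59.9
```

Run:
```python
from h import *
for k in range(2):
    im=vision.grab_frame('wrist');s=manip.state();print(s['time_s'],s['eef_pos'],s['wrist_force'],s['ft_torque'],rot(s).apply([0,0,1])[:2])
print('tcp off',off([s['eef_pos'][:2]]),go([.5762,.212,.185],np.radians(18)))
```

```text
9.3167 [0.57648281 0.21193362 0.2084083 ] [-0.38521302 -0.94817156 -0.0690705 ] [ 0.00713394 -0.03664868  0.06706851] [-0.00213744  0.00116623]
9.3667 [0.5766263  0.21198985 0.20863962] [ 0.49694338  0.2874636  -1.75318834] [-0.02883382 -0.03455387 -0.05048793] [-0.00172625  0.00136374]
tcp off ([-0.1], [0.4]) [array([ 0.001, -0.002,  0.158]), array([-0.002, -0.004,  0.002])]
```

Emit:
apply_moves --plan '[{"fingers":0,"x":0,"y":-0.001,"z":0.03,"ax":0,"ay":0,"az":0},{"fingers":0,"x":0,"y":-0.001,"z":0.06,"ax":0,"ay":0,"az":0},{"fingers":0,"x":0,"y":-0.001,"z":0.09,"ax":0,"ay":0,"az":0},{"fingers":0,"x":0,"y":-0.001,"z":0.12,"ax":0,"ay":0,"az":0},{"fingers":0,"x":0,"y":-0.001,"z":0.15,"ax":0,"ay":0,"az":0},{"fingers":0,"x":0,"y":-0.001,"z":0.15,"ax":0,"ay":0,"az":0},{"fingers":0,"x":0,"y":-0.001,"z":0.15,"ax":0,"ay":0,"az":0},{"fingers":0,"x":0,"y":-0.001,"z":0.15,"ax":0,"ay":0,"az":0}]'

```text
time_s: 10.03
eef_pos: [0.5764, 0.212, 0.1861]
orientation: [-0.001, 0.587, 0.809, -0.0]
wrist_force: [0.0, -0.9, -1.7]
finger_gap: 0.0154
finger_force: 59.9
```

```bash
cat > rd.py <<'E'
from h import *
import sys
F=[];Z=[]
for k in range(int(sys.argv[1])):
    im=vision.grab_frame('top');s=manip.state();F.append(s['wrist_force']);Z.append(s['eef_pos'][2]*1e3)
print(s['time_s'],'F',np.mean(F,0).round(2),'sd',np.std(F,0).round(2),'z',np.round(Z,2),'off',off([s['eef_pos'][:2]]),rot(s).apply([0,0,1])[:2].round(4),s['finger_gap'])
E
python3 rd.py 6
```

```text
10.3333 F [-0.01  0.18 -0.76] sd [0.43 0.28 0.39] z [186.27 186.32 186.34 186.34 186.3  186.27] off ([-0.0], [0.2]) [-0.0016  0.0015] 0.015616871783597892
```

Emit:
apply_moves --plan '[{"fingers":0,"x":0,"y":0,"z":0.015,"ax":0,"ay":0,"az":0},{"fingers":0,"x":0,"y":0,"z":0.033,"ax":0,"ay":0,"az":0},{"fingers":0,"x":0,"y":0,"z":0.033,"ax":0,"ay":0,"az":0},{"fingers":0,"x":0,"y":0,"z":0.033,"ax":0,"ay":0,"az":0}]'

```text
time_s: 10.67
eef_pos: [0.5761, 0.2119, 0.1808]
orientation: [-0.001, 0.587, 0.809, -0.0]
wrist_force: [0.8, 1.0, -1.1]
finger_gap: 0.0153
finger_force: 59.9
```

```bash
python3 rd.py 3
```

```text
10.8167 F [ 0.25 -0.3  -0.78] sd [0.33 0.26 0.34] z [180.98 181.09 181.12] off ([-0.1], [0.2]) [-0.0018  0.0013] 0.01523450133591117
```

Emit:
apply_moves --plan '[{"fingers":0,"x":0,"y":0,"z":0.01,"ax":0,"ay":0,"az":0},{"fingers":0,"x":0,"y":0,"z":0.02,"ax":0,"ay":0,"az":0},{"fingers":0,"x":0,"y":0,"z":0.02,"ax":0,"ay":0,"az":0},{"fingers":0,"x":0,"y":0,"z":0.02,"ax":0,"ay":0,"az":0}]'

```text
time_s: 11.15
eef_pos: [0.5762, 0.212, 0.178]
orientation: [-0.001, 0.587, 0.809, -0.0]
wrist_force: [0.6, -0.3, -1.1]
finger_gap: 0.0154
finger_force: 59.9
```

```bash
python3 rd.py 3
```

```text
11.3 F [ 0.31  0.47 -0.42] sd [0.33 0.1  0.73] z [178.08 178.12 178.17] off ([-0.0], [0.1]) [-0.0018  0.0014] 0.015518598323760955
```

Still free, so I'll keep going down in 2.5–3 mm steps.

Emit:
apply_moves --plan '[{"fingers":0,"x":0,"y":0,"z":0.01,"ax":0,"ay":0,"az":0},{"fingers":0,"x":0,"y":0,"z":0.018,"ax":0,"ay":0,"az":0},{"fingers":0,"x":0,"y":0,"z":0.018,"ax":0,"ay":0,"az":0},{"fingers":0,"x":0,"y":0,"z":0.018,"ax":0,"ay":0,"az":0}]'

```text
time_s: 11.63
eef_pos: [0.5762, 0.212, 0.1753]
orientation: [-0.001, 0.587, 0.809, -0.0]
wrist_force: [0.1, -1.2, -1.3]
finger_gap: 0.0152
finger_force: 59.9
```

```bash
python3 rd.py 3
```

```text
11.7833 F [-0.57  0.13 -0.7 ] sd [0.14 0.69 0.1 ] z [175.36 175.41 175.45] off ([-0.0], [0.1]) [-0.0018  0.0014] 0.015167434808418059
```

Emit:
apply_moves --plan '[{"fingers":0,"x":0,"y":0,"z":0.01,"ax":0,"ay":0,"az":0},{"fingers":0,"x":0,"y":0,"z":0.018,"ax":0,"ay":0,"az":0},{"fingers":0,"x":0,"y":0,"z":0.018,"ax":0,"ay":0,"az":0},{"fingers":0,"x":0,"y":0,"z":0.018,"ax":0,"ay":0,"az":0}]'

```text
time_s: 12.12
eef_pos: [0.5762, 0.212, 0.1726]
orientation: [-0.001, 0.587, 0.809, -0.0]
wrist_force: [-0.4, 0.3, -0.8]
finger_gap: 0.0153
finger_force: 59.9
```

```bash
python3 rd.py 3
```

```text
12.2667 F [-0.25 -0.27 -0.49] sd [0.47 0.47 0.26] z [172.67 172.72 172.76] off ([-0.0], [0.1]) [-0.0018  0.0014] 0.015183841902116905
```

Emit:
apply_moves --plan '[{"fingers":0,"x":0,"y":0,"z":0.01,"ax":0,"ay":0,"az":0},{"fingers":0,"x":0,"y":0,"z":0.018,"ax":0,"ay":0,"az":0},{"fingers":0,"x":0,"y":0,"z":0.018,"ax":0,"ay":0,"az":0},{"fingers":0,"x":0,"y":0,"z":0.018,"ax":0,"ay":0,"az":0}]'

```text
time_s: 12.6
eef_pos: [0.5762, 0.212, 0.1699]
orientation: [-0.001, 0.587, 0.809, -0.0]
wrist_force: [-0.6, -0.2, -0.1]
finger_gap: 0.0155
finger_force: 59.9
```

```bash
python3 rd.py 3
```

```text
12.75 F [-0.34  0.44 -0.59] sd [0.08 0.21 0.13] z [169.98 170.03 170.06] off ([-0.0], [0.1]) [-0.0018  0.0014] 0.015174587937615194
```

Emit:
apply_moves --plan '[{"fingers":0,"x":0,"y":0,"z":0.01,"ax":0,"ay":0,"az":0},{"fingers":0,"x":0,"y":0,"z":0.018,"ax":0,"ay":0,"az":0},{"fingers":0,"x":0,"y":0,"z":0.018,"ax":0,"ay":0,"az":0},{"fingers":0,"x":0,"y":0,"z":0.018,"ax":0,"ay":0,"az":0}]'

```text
time_s: 13.08
eef_pos: [0.5762, 0.212, 0.1672]
orientation: [-0.001, 0.587, 0.809, -0.0]
wrist_force: [0.2, -0.1, -0.6]
finger_gap: 0.015
finger_force: 59.9
```

```bash
python3 rd.py 3
```

```text
13.2333 F [-0.26  0.38 -0.47] sd [0.36 0.34 0.3 ] z [167.26 167.33 167.35] off ([-0.0], [0.1]) [-0.0018  0.0014] 0.015388335085930512
```

Emit:
apply_moves --plan '[{"fingers":0,"x":0,"y":0,"z":0.01,"ax":0,"ay":0,"az":0},{"fingers":0,"x":0,"y":0,"z":0.018,"ax":0,"ay":0,"az":0},{"fingers":0,"x":0,"y":0,"z":0.018,"ax":0,"ay":0,"az":0},{"fingers":0,"x":0,"y":0,"z":0.018,"ax":0,"ay":0,"az":0}]'

```text
time_s: 13.57
eef_pos: [0.5762, 0.212, 0.1645]
orientation: [-0.001, 0.587, 0.809, -0.0]
wrist_force: [-0.1, -0.1, -0.9]
finger_gap: 0.0151
finger_force: 59.9
```

```bash
python3 rd.py 3
```

```text
13.7167 F [ 0.15 -0.37 -1.21] sd [0.29 0.61 0.38] z [164.56 164.62 164.65] off ([-0.0], [0.1]) [-0.0018  0.0014] 0.01559324797124852
```

Emit:
apply_moves --plan '[{"fingers":0,"x":0,"y":0,"z":0.01,"ax":0,"ay":0,"az":0},{"fingers":0,"x":0,"y":0,"z":0.018,"ax":0,"ay":0,"az":0},{"fingers":0,"x":0,"y":0,"z":0.018,"ax":0,"ay":0,"az":0},{"fingers":0,"x":0,"y":0,"z":0.018,"ax":0,"ay":0,"az":0}]'

```text
time_s: 14.05
eef_pos: [0.5765, 0.2121, 0.1623]
orientation: [-0.001, 0.587, 0.809, 0.0]
wrist_force: [0.0, -0.1, 2.5]
finger_gap: 0.0153
finger_force: 60.3
```

```bash
python3 rd.py 3
```

```text
14.2 F [-0.52  0.05  2.52] sd [0.6  0.23 0.21] z [162.26 162.28 162.22] off ([-0.0], [0.3]) [-0.0012  0.0016] 0.015506380252339396
```

Contact felt: about 3.2 N net, roughly 1 mm depressed. I'll press down in steps.

Emit:
apply_moves --plan '[{"fingers":0,"x":0,"y":0,"z":0.008,"ax":0,"ay":0,"az":0},{"fingers":0,"x":0,"y":0,"z":0.016,"ax":0,"ay":0,"az":0},{"fingers":0,"x":0,"y":0,"z":0.022,"ax":0,"ay":0,"az":0},{"fingers":0,"x":0,"y":0,"z":0.022,"ax":0,"ay":0,"az":0},{"fingers":0,"x":0,"y":0,"z":0.022,"ax":0,"ay":0,"az":0}]'

```text
time_s: 14.62
eef_pos: [0.5766, 0.2121, 0.1589]
orientation: [-0.001, 0.587, 0.809, 0.0]
wrist_force: [0.3, -0.4, 5.0]
finger_gap: 0.0153
finger_force: 60.6
```

```bash
python3 rd.py 8
```

```text
15.0167 F [-0.28  0.02  5.46] sd [0.78 0.62 0.47] z [158.94 158.95 158.95 158.94 158.93 158.95 158.95 158.94] off ([-0.0], [0.4]) [-0.0012  0.0016] 0.015496837956686531
```

Emit:
apply_moves --plan '[{"fingers":0,"x":0,"y":-0.001,"z":0.005,"ax":0,"ay":0,"az":0},{"fingers":0,"x":0,"y":-0.001,"z":0.009,"ax":0,"ay":0,"az":0},{"fingers":0,"x":0,"y":-0.001,"z":0.009,"ax":0,"ay":0,"az":0},{"fingers":0,"x":0,"y":-0.001,"z":0.009,"ax":0,"ay":0,"az":0},{"fingers":0,"x":0,"y":-0.001,"z":0.009,"ax":0,"ay":0,"az":0},{"fingers":0,"x":0,"y":-0.001,"z":0.009,"ax":0,"ay":0,"az":0}]'

```text
time_s: 15.52
eef_pos: [0.5765, 0.2121, 0.1578]
orientation: [-0.001, 0.587, 0.809, 0.0]
wrist_force: [0.0, 0.2, 6.4]
finger_gap: 0.0154
finger_force: 60.8
```

```bash
python3 rd.py 16
```

```text
16.3167 F [-0.24 -0.28  6.27] sd [0.54 0.6  0.46] z [157.79 157.78 157.8  157.76 157.76 157.78 157.76 157.77 157.8  157.78
 157.77 157.81 157.78 157.77 157.77 157.78] off ([-0.1], [0.3]) [-0.0009  0.0017] 0.015505571826732593
```

```bash
python3 -c "
from h import *
cv2.imwrite('pics/end.png',vision.grab_frame('scene'))"
```

```text
(no output)
```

View pics/end.png

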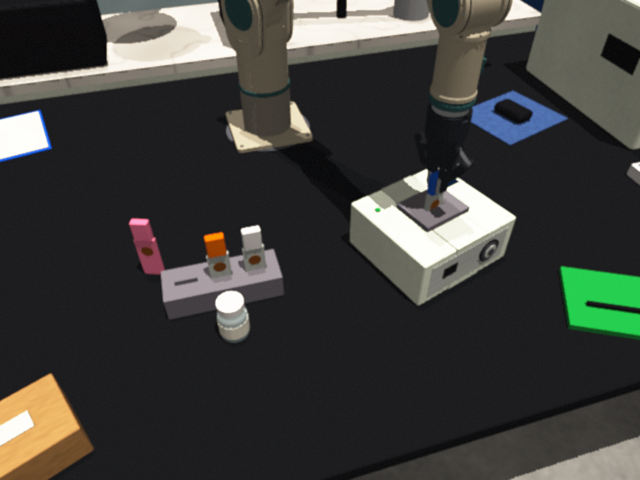

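The blue paddle is in the reader slot at (433,195). The orange and white paddles, the jar and the pink look-alike haven't moved.

```bash
python3 -c "
from cell import manip
print(manip.job_done())"
```

```text
the job is handed in; nothing more can be done
None
```

I handed the job in at about 16 s with the blue paddle still gripped in the reader slot and pressing the contact at about 7 N (roughly 5.7 mm of its 12 mm travel); the other two paddles and the jar were not moved.

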